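Make the tea-blending drum ready for filling

ROBOT

A 6-joint arm with a two-finger parallel gripper is mounted at the origin on the work surface. World frame = base frame: x ahead of the robot, y to its left, z up, the work surface at z = 0. Lengths are in m, angles in rad, forces in N, time in s.
With the tool pointing down it reaches from about 0.375 to 0.9 m from the base axis. Payload 3.1 kg.
Tool frame: the origin (TCP) lies between the finger pads; the fingertips stand 8 mm ahead of it and the grasp point (between the pads) lies 11 mm behind it; z points along the fingers, y is the line along which they close (so a half turn about z gives the same grasp; the last joint's range is limited). The gripper opens to 85 mm and grips with 20 to 120 N. Pads are 22 mm wide; open, the fingers measure 114 mm over their backs; the gripper's body (76 mm by 85 mm) begins 54 mm behind the grasp point. The pads swing forward as they close: fully open they stand 13 mm farther back than shut.
Start: joints at [1.161, 0.527, 1.433, -0, 1.181, -0.178], TCP at [0.144, 0.608, 0.239] pointing down, gripper open.
Joint ranges: [-3.08, 3.08], [-0.75, 2.2], [0.22, 2.44], [-1.43, 4.57], [0, 2.65], [-2.85, 2.85]. Speed limits (rad/s): [2.79, 2.79, 3.14, 3.14, 3.14, 3.14].

INTERFACE

Orientations are given as a unit quaternion [x, y, z, w].
In Python, from station import readout, cams, sign_off gives the robot as it stands.
- The arm moves only by the tool send_rows, never from a script. Its argument "commands" is text: rows parted by semicolons, each of 5 numbers parted by spaces: the finger opening in mm, from 0 to 85.4, then the shift along the tool's x, y, z each as a share of 0.02 m, from -1 to 1, then the turn about the tool's z as a share of 4 degrees, from -1 to 1. In form: grip dx dy dz spin; .... A call has 1 to 20 rows; each row shifts and turns the commanded pose from where the row before left it, along the tool's axes as they then stand; what a row does not reach is not made up. A row lasts 1/12 s, in which the tool goes at most 41.7 mm and 7.16 degrees, less where a joint would pass 70% of its speed; a pose out of reach is approached as far as the arm can. A call with a number of a shift or a turn outside -1 to 1 is refused whole. A call with a gripper value outside its range is refused whole. The fingers move at their own pace and stop on an object; "grip_force" is the grip in N (left out, the last holds). Time passes only in rows, so rows that do not move let the fingers close. It gives the time, the measured TCP pose, the force, the opening and the grip force at its end, in the units of the state.
- readout.sense(): the state, without advancing time (a new reading comes with each control period).
- cams.snapshot(name): name is "side" or "top" or "wrist"; returns a dict with "pixels" (480x640x3 uint8, red, green, blue), "intrinsics" (3x3 intrinsics, pixels), "eye" and "rotation" of the camera in the world. Camera axes: x right, y down, z forward; pixel columns grow to the right and rows downward; lengths in m; the calibration is good to about 2 mm. The wrist camera is an equidistant fisheye: a pixel r from the principal point sees the ray r / f radians off the axis. A picture is of the moment at which its call begins. There is no depth.
- sign_off(): hands the job in; it is judged then, once.
The state is a dict: "t": time; "q": joint angles; "qd": joint speeds; "tau": joint torques, N m; "tcp_pos": TCP position; "tool_rot": TCP orientation; "force": force on the tool from outside, world axes, zero at the start; "ft_torque": the same for the moment, N m; "finger_gap": opening from 0.0 (shut) to 1.0 (fully open); "gripper_force": force on a finger pad.
Only numpy, scipy, OpenCV 4.12 (cv2) and the standard library are available. Lean on these libraries where they do the work, as an engineer would, in place of code of your own. Each camera call takes 0.05 s, during which the arm holds its last target. There are 200 camera calls.

TASK

Make the tea-blending drum ready for filling: turn it with your fingertips on its rubber hoops until its sliding hatch, which is out of sight underneath, comes to the very top and rests there, then push the locking bolt fully home so that it holds the drum, and then slide the hatch fully open. Leave the bolt home and the hatch open, and do not disturb the tins and the glass standing around it.

Things in the scene. Friction and masses are not known exactly. Their poses are not given: they have to be found in the camera images.
- stand: The drum's fixed stand of bent tube, 290 mm deep (along its x) and 375 mm wide (along its y). Origin: on the table, centred under the drum. Its -x side faces roughly to the robot, +y is the end with the bolt, z is up. Uprights (25 mm tube) stand at y = +-175 mm, x = 0, and lean back a little at the top.
- axle (a point): Middle of the drum's level axle, 140 mm above the table, axes as the stand's; the axle runs along y. The drum round it: steel shell of radius 86 mm between two black rubber-faced hoops of radius 95 mm, each 22 mm wide with its middle at y = +109 and -109 mm. A hoop's front upper quarter (-x, +z) is open to the fingers.
- tie_tube (a point): Middle of the 25 mm tie tube that runs along the stand's y over the drum, from upright to upright, 350 mm above the table and 10 mm behind the axle (+x). A tool held upright over the hatch strikes it: there the tool must lean back towards the stand's -x side by 25 to 45 degrees.
- drum (a joint): Turn of the drum, rad. 0 or any whole number of turns = hatch at the very top; growing values carry the drum's top towards the stand's +x. It starts at 2.0 to 4.3, hatch underneath. It turns without end on light bearings (drag about 0.035 N m, inertia about 0.01 kg m2), is balanced and coasts a few degrees when let go while moving. Fingertips pressed on a hoop with 3 to 10 N turn it.
- hatch_seat (a point): A point fixed to the drum: the middle of the filling mouth (88 mm along y, 72 mm across), 87 mm from the axle and 46 mm from the drum's middle towards the stand's -y. Its z axis points straight out of the drum through the mouth (up when the hatch is at the top).
- hatch (a joint): Slide of the hatch, a flat steel plate 96 x 72 mm in two guide rails along the drum, m. 0 = shut, 0.088 = fully open (stop). It opens towards the stand's +y, the bolt's end, against about 1.5 N of friction, and stays where it is left.
- hatch_knob (a point): Middle height of the dark round knob on the hatch (26 mm in diameter, 26 mm high, standing on the plate), 107 mm from the axle when it stands on the drum; the plate's face is 16 mm below this point towards the axle. z points out of the drum.
- bolt (a joint): Slide of the locking bolt, m: 0 drawn back, 0.026 fully home (stop). It moves towards the drum (stand's -y) against 1.5 N of friction and stays where left. Home, its 16 mm round nose stands between the cheeks of the keeper on the drum's end (28 mm apart) and holds the hatch at the top with about 5 degrees of play each way. Further off it may strike a cheek, or miss the keeper.
- bolt_handle (a point): Centre of the black ball (28 mm in diameter) on the bolt's upright 12 mm stem, 52 mm above the bolt's rod, at the +y end of the stand on its robot side: drawn back it is at x = -50, y = +235, z = 242 mm in the stand's frame. 25 mm and more are free round it; the bracket with the upright stands 45 mm from it towards the stand's -y.
- tin_large: Steel tea tin with lid, 96 mm in diameter, 115 mm high, standing on the table; a bystander. Origin: centre of its underside.
- tin_small: Steel tea tin with lid, 72 mm in diameter, 80 mm high, standing on the table; a bystander. Origin: centre of its underside.
- beaker: Tall open glass, 72 mm in diameter, 150 mm high, standing on the table; a bystander. Origin: centre of its underside.

How it is judged:
On the way, in this order (a step that is already met when the one before it is completed fails the run):
1. the hatch is brought to the top (within 8 degrees, where the bolt finds its keeper) and the drum is at rest (angle between hatch_seat's own z axis and vertical below 0.15 rad and velocity of joint drum between -0.1 and 0.1 rad/s), for 0.3 s.
2. the bolt is fully home with the hatch at the top (value of joint bolt above 0.021 m and angle between hatch_seat's own z axis and vertical below 0.11 rad), for 0.2 s.
3. the hatch is slid fully open (value of joint hatch above 0.078 m), for 0.2 s.
At the end, for the whole second after the job is handed in: The hatch's place on the drum is at the top within 6 degrees and at rest, the bolt is home (at least 21 of its 26 mm), the hatch is open (at least 78 of its 88 mm), and the bystanders stand where they were (all of step 2 and value of joint hatch above 0.078 m and velocity of joint drum between -0.1 and 0.1 rad/s); the robot touches nothing.
It fails at once if a tin or glass was pushed more than 25 mm or tipped (distance of any of tin_large, tin_small, beaker from where it was at the start of the episode above 0.025 m or angle between any of tin_large, tin_small, beaker's own z axis and vertical above 0.3 rad).
It also fails if it takes over 70 s, if anything falls off the work surface, if the arm or the gripper's body presses on something with over 40 N, if the wrist force passes 120 N, or if a joint passes its speed limit or range.

## Working session

There is one attempt and no reset: what is moved stays moved. The work goes in short steps, Python scripts to look and compute and a tool call to move; the robot and the scene stay as the last step left them, time stands still between calls to the robot, and variables do not carry over. Pictures are saved under pics/ and viewed, at most 10 in all, crops included, and the job is handed in when it is done.

Besides the shell and the picture viewer there is one more tool, called after ">>>" as name(argument=value, ...), one argument or row to a line, values as JSON. send_rows: Moves the arm, as the interface text tells. Its arguments: {"type":"object","properties":{"commands":{"type":"string"},"grip_force":{"type":"number"}},"required":["commands"]}

```bash
mkdir -p pics; ls
python3 - <<'E'
from station import readout,cams
import cv2,numpy as np
s=readout.sense();print(s)
for n in ["side","top"]:
    d=cams.snapshot(n);cv2.imwrite(f"pics/{n}0.png",d["pixels"][:,:,::-1])
    np.savez(f"{n}0.npz",**d);print(n,d["intrinsics"].tolist(),d["eye"],d["rotation"].tolist())
E
```

```text
pics
{'t': 0.0, 'q': array([ 1.16047163e+00,  5.28466127e-01,  1.43391027e+00,  2.06317619e-05,
        1.18142024e+00, -1.78499172e-01]), 'qd': array([-7.81085947e-05, -1.44139744e-03,  1.57391441e-04,  9.57055987e-04,
        1.07968187e-03, -1.64381013e-03]), 'tau': array([-1.63521076e-03, -4.42355025e+01, -1.78025508e+01, -2.45041338e-04,
        8.35453364e-03,  2.66852290e-06]), 'tcp_pos': array([0.14327497, 0.60762876, 0.23833111]), 'tool_rot': array([ 1.15657202e-01,  9.93288577e-01, -1.05180548e-03, -3.28900911e-04]), 'force': array([ 0.32607463, -0.36553217,  0.44925035]), 'ft_torque': array([-0.00859161,  0.00504201, -0.02288547]), 'gripper_force': 0.0, 'finger_gap': 1.0024048884578398}
side [[448.56241936409634, 0.0, 316.8453207241057], [0.0, 448.56241936409634, 240.76786863099292], [0.0, 0.0, 1.0]] [0.29938284 0.76572841 0.64057943] [-0.1356866358185304, 0.8490349239254474, -0.5055147143453362, 0.07199797494035728]
top [[551.1641574417513, 0.0, 318.03263874185944], [0.0, 551.1641574417513, 233.3568939461627], [0.0, 0.0, 1.0]] [0.23718125 0.03564414 1.41084901] [-0.6857045983319424, 0.7197813803921367, -0.07892881845481917, 0.07412293764109688]
```

View pics/side0.png

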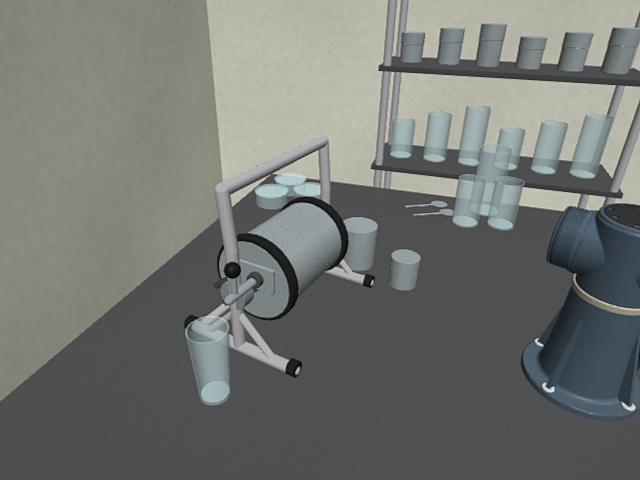

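View pics/top0.png

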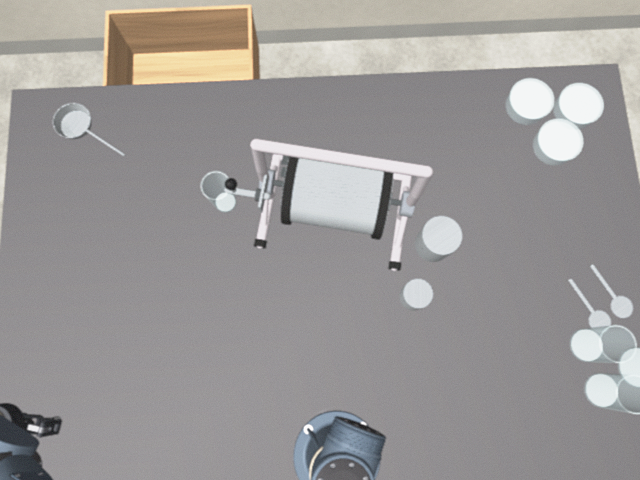

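The side view shows the bolt ball at (232,270), the tie tube ends at (223,188) and (323,143), and the front feet at (294,368) and (371,281). In the top view they are at (231,184), (256,145) and (427,172), and (260,244) and (394,266). Next I fit the stand pose and take a close look at the drum's end to find the keeper.

```bash
cat > h.py <<'E'
import numpy as np,cv2
from scipy.spatial.transform import Rotation as R
from scipy.optimize import least_squares
def proj(d,P):
    Pc=R.from_quat(d["rotation"]).inv().apply(np.atleast_2d(P)-d["eye"])
    K=d["intrinsics"];return Pc[:,:2]/Pc[:,2:]*K[0,0]+K[:2,2]
def S2W(p,P):
    P=np.atleast_2d(P);return R.from_euler('z',p[2]).apply(P)+[p[0],p[1],0]
E
python3 - <<'E'
from h import *
ds={n:dict(np.load(n+"0.npz")) for n in("side","top")}
pts=[[-50,235,242],[10,187,350],[10,-187,350],[-143,175,12],[-143,-175,12]]
pts=np.array(pts)/1000
uv={"side":[[232,270],[223,188],[323,143],[294,368],[371,281]],"top":[[231,184],[256,145],[427,172],[260,244],[394,266]]}
f=lambda p:np.concatenate([(proj(ds[n],S2W(p,pts))-uv[n]).ravel() for n in ds])
w=np.repeat(np.tile([3,1,1,.5,.5],2),2)
r=least_squares(lambda p:f(p)*w,[.7,0,-.1],loss="soft_l1");p=r.x
print(p,f(p).reshape(2,-1,2).round(1).tolist());np.save("stand.npy",p)
im=ds["side"]["pixels"][:,:,::-1].copy()
for th in range(0,360,30):
    a=np.radians(th);q=proj(ds["side"],S2W(p,[[.095*np.sin(a),.12,.14+.095*np.cos(a)]]))[0]
    cv2.circle(im,tuple(int(v*16) for v in q),16,(0,0,255) if th else (0,255,0),-1,shift=4)
q=proj(ds["side"],S2W(p,[[-.05,.12,.19]]))[0];print("keeper px",q)
cv2.imwrite("pics/c.png",cv2.resize(im[180:340,160:370],None,fx=3.75,fy=3.75,interpolation=cv2.INTER_CUBIC))
E
```

```text
[ 0.61756859 -0.03148478 -0.20579228] [[[0.4, -0.1], [-5.6, 4.3], [1.4, -3.6], [5.9, 2.8], [1.5, 1.5]], [[-0.2, -0.5], [-4.6, -1.7], [6.3, -1.4], [0.4, 4.1], [0.8, 3.1]]]
keeper px [272.89418307 265.2564312 ]
```

View pics/c.png

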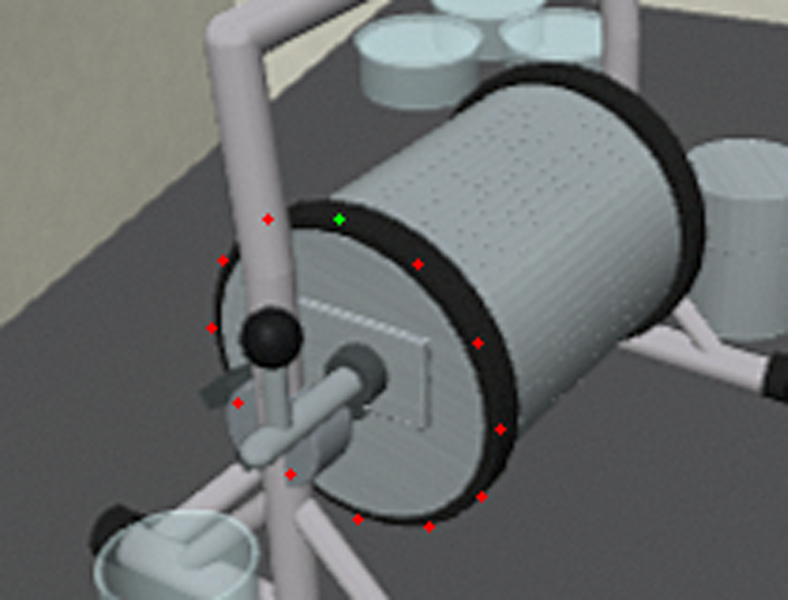

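The close crop shows the stand fit lands on the hoop to within a few pixels. There is no hatch or keeper on the visible side, so the hatch is underneath as expected. I turn the tool so its y lies along the stand's +x and its x along the stand's +y.

>>> send_rows(
  commands="0 0 0 0 1;0 0 0 0 1;0 0 0 0 1;0 0 0 0 1;0 0 0 0 1;0 0 0 0 1;0 0 0 0 1;0 0 0 0 1;0 0 0 0 1;0 0 0 0 1;0 0 0 0 1;0 0 0 0 1;0 0 0 0 1;0 0 0 0 1;0 0 0 0 1;0 0 0 0 1;0 0 0 0 1;0 0 0 0 1;0 0 0 0 1;0 0 0 0 1",
  grip_force=40,
)

```text
t: 1.77
tcp_pos: [0.1434, 0.6079, 0.2387]
tool_rot: [0.728, 0.685, -0.001, 0.0]
force: [0.7, -0.7, -0.3]
finger_gap: 0.002
gripper_force: 0.0
```

```bash
cat >> h.py <<'E'
def st():
    from station import readout
    s=readout.sense();p=np.load("stand.npy");r=R.from_euler('z',p[2]).inv()
    x=r.apply(np.array(s["tcp_pos"])-[p[0],p[1],0])*1000
    T=r.as_matrix()@R.from_quat(s["tool_rot"]).as_matrix()
    print("t",round(s["t"],2),"tcp stand mm",x.round(1),"toolx",T[:,0].round(3),"z",T[:,2].round(3),"F",r.apply(s["force"]).round(1),"gap",round(s["finger_gap"],2),"q",np.round(s["q"],2))
    return s,x
E
python3 - <<'E'
from h import *
ds={n:dict(np.load(n+"0.npz")) for n in("side","top")}
pts=np.array([[-50,235,242],[10,175,362],[10,-175,362],[-145,175,12],[-145,-175,12]])/1000
uv={"side":[[232,270],[223,186],[323,140],[294,368],[371,281]],"top":[[231,184],[256,145],[427,172],[260,244],[394,266]]}
f=lambda p:np.concatenate([(proj(ds[n],S2W(p,pts))-uv[n]).ravel() for n in ds])
w=np.repeat(np.tile([3,1,1,.5,.5],2),2)
p=least_squares(lambda p:f(p)*w,[.7,0,-.1],loss="soft_l1").x
print(p,f(p).reshape(2,-1,2).round(1).tolist());np.save("stand.npy",p)
st()
# tins on table via top pixels (lid centres)
from scipy.optimize import fsolve
for n,u,z in(("small",[418,293],.08),("large",[442,236],.115)):
    xy=fsolve(lambda a:proj(ds["top"],[[a[0],a[1],z]])[0]-u,[.5,-.2]);print(n,((R.from_euler('z',p[2]).inv().apply([xy[0]-p[0],xy[1]-p[1],0]))*1000).round())
E
```

```text
[ 0.61532328 -0.03098971 -0.21437975] [[[0.4, 0.1], [-1.1, -2.6], [0.4, -4.3], [6.8, 3.8], [3.4, 2.4]], [[-0.4, -0.4], [0.5, -2.7], [1.4, -2.4], [-0.3, 5.1], [0.1, 5.3]]]
t 1.77 tcp stand mm [-597.1  523.8  238.7] toolx [-0.153  0.988 -0.001] z [-0.    -0.001 -1.   ] F [ 0.8 -0.6 -0.3] gap 0.0 q [ 1.16  0.53  1.43 -0.    1.18  1.22]
small [-200. -231.    0.]
large [ -59. -265.    0.]
```

>>> send_rows(
  commands="0 0 0 0 1;0 0 0 0 1;0 0 0 0 0.2;0 -1 1 0 0;0 -1 1 0 0;0 -1 1 0 0;0 -1 1 0 0;0 -1 1 0 0;0 -1 1 0 0;0 -1 1 0 0;0 -1 1 0 0;0 -1 1 0 0;0 -1 1 0 0;0 -1 1 0 0;0 -1 1 0 0;0 -1 1 0 0;0 -1 1 0 0;0 -1 1 0 0;0 -1 1 0 0;0 -1 1 0 0",
)

```text
t: 3.43
tcp_pos: [0.4052, 0.2034, 0.2393]
tool_rot: [0.777, 0.629, -0.0, -0.0]
force: [0.7, -0.1, -0.8]
finger_gap: -0.002
gripper_force: 0.0
```

```bash
python3 -c "
from h import *
st()"
```

```text
t 3.43 tcp stand mm [-255.1  184.3  239.3] toolx [-0.005  1.    -0.   ] z [-0. -0. -1.] F [ 0.7  0.  -0.8] gap -0.0 q [0.22 0.3  1.85 0.   1.   0.43]
```

>>> send_rows(
  commands="0 -1 1 0.5 0;0 -1 1 0.5 0;0 -1 1 0.5 0;0 -0.75 1 0.5 0;0 0 1 0.5 0;0 0 1 0.5 0;0 0 0.4 0 0;0 0 0.4 0 0;0 0 0.2 0 0;0 0 0.2 0 0;0 0 0.15 0 0;0 0 0 0 0",
)

```text
t: 4.43
tcp_pos: [0.5332, 0.1008, 0.1799]
tool_rot: [0.777, 0.629, 0.0, 0.0]
force: [-0.8, -0.1, 0.8]
finger_gap: -0.001
gripper_force: 0.0
```

```bash
python3 -c "
from h import *
st()"
```

```text
t 4.43 tcp stand mm [-108.3  111.3  179.9] toolx [-0.004  1.     0.   ] z [ 0.001  0.    -1.   ] F [-0.7 -0.3  0.8] gap -0.0 q [-0.02  0.5   1.7  -0.    0.94  0.19]
```

>>> send_rows(
  commands="0 -0.1 0.1 0 0;0 0 0.1 0 0;0 0 0 0 0",
)

```text
t: 4.68
tcp_pos: [0.5366, 0.0977, 0.1796]
tool_rot: [0.778, 0.629, 0.0, 0.0]
force: [0.3, 0.5, 0.2]
finger_gap: 0.002
gripper_force: 0.0
```

>>> send_rows(
  commands="0 0 0.1 0 0;0 0 0 0 0",
)

```text
t: 4.85
tcp_pos: [0.5387, 0.0973, 0.1794]
tool_rot: [0.778, 0.629, 0.0, 0.0]
force: [-0.6, -0.3, 0.5]
finger_gap: 0.005
gripper_force: 0.0
```

>>> send_rows(
  commands="0 0 0.1 0 0;0 0 0 0 0",
)

```text
t: 5.02
tcp_pos: [0.5407, 0.0969, 0.1793]
tool_rot: [0.778, 0.629, 0.0, 0.0]
force: [-0.3, 0.6, -0.0]
finger_gap: -0.0
gripper_force: 0.0
```

>>> send_rows(
  commands="0 0 0.15 0 0;0 0 0 0 0",
)

```text
t: 5.18
tcp_pos: [0.5423, 0.0965, 0.1791]
tool_rot: [0.778, 0.629, -0.001, -0.001]
force: [-2.2, 1.1, 1.7]
finger_gap: 0.0
gripper_force: 1.6
```

>>> send_rows(
  commands="0 0 0.15 0 0;0 0 0 0 0",
)

```text
t: 5.35
tcp_pos: [0.5422, 0.0965, 0.1785]
tool_rot: [0.778, 0.629, -0.003, -0.004]
force: [-7.6, 1.4, 3.9]
finger_gap: -0.001
gripper_force: 4.3
```

>>> send_rows(
  commands="0 0 0.15 0 0;0 0 0 0 0",
)

```text
t: 5.52
tcp_pos: [0.5421, 0.0965, 0.178]
tool_rot: [0.778, 0.629, -0.006, -0.006]
force: [-11.1, 3.6, 5.8]
finger_gap: -0.001
gripper_force: 6.9
```

>>> send_rows(
  commands="0 0 -0.15 0 0;0 0 0.15 -0.37 0;0 0 0.185 -0.35 0;0 0 0.215 -0.335 0;0 0 0.24 -0.315 0",
)

```text
t: 5.93
tcp_pos: [0.5608, 0.0923, 0.2077]
tool_rot: [0.778, 0.629, -0.001, -0.001]
force: [-4.7, 0.5, 3.3]
finger_gap: 0.001
gripper_force: 2.8
```

>>> send_rows(
  commands="0 0 0.27 -0.29 0;0 0 0.29 -0.27 0;0 0 0.315 -0.24 0;0 0 0.335 -0.215 0",
)

```text
t: 6.27
tcp_pos: [0.5852, 0.0871, 0.2291]
tool_rot: [0.778, 0.629, -0.0, -0.0]
force: [-5.0, -0.2, 8.8]
finger_gap: -0.003
gripper_force: 4.7
```

```bash
python3 -c "
from h import *
st()
from station import cams
d=cams.snapshot('side');cv2.imwrite('pics/s1.png',cv2.resize(d['pixels'][180:340,160:370,::-1],None,fx=3.75,fy=3.75,interpolation=cv2.INTER_CUBIC))"
```

```text
t 6.27 tcp stand mm [-54.5 109.  229.1] toolx [-0.004  1.    -0.001] z [-0.001 -0.001 -1.   ] F [-4.8 -1.3  8.8] gap -0.0 q [-0.04  0.49  1.53 -0.    1.12  0.17]
```

View pics/s1.png

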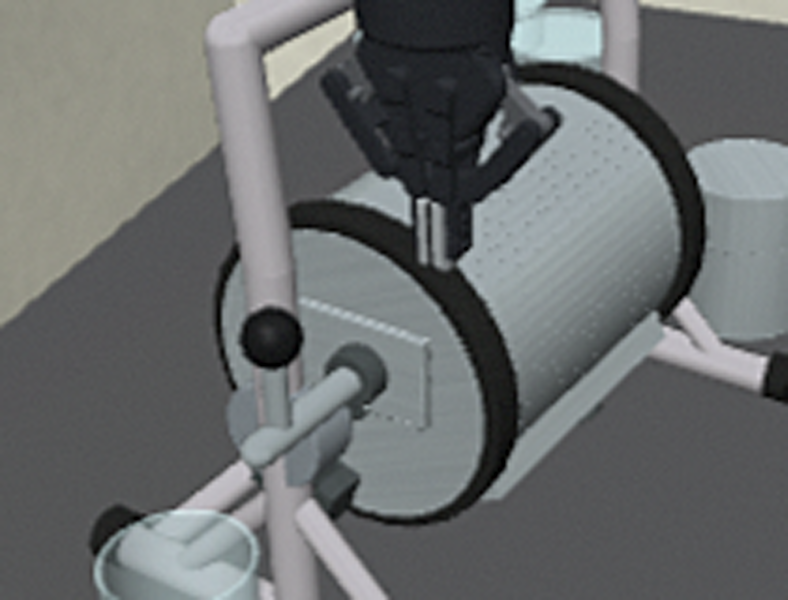

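The crop shows the drum has turned. The hatch rail now appears at the front lower edge (about 580,410) and the keeper's dark cheek at (335,490). I estimate the angle from the keeper, and in the meantime go back for the next stroke.

Run:
```python
from h import *
d=dict(np.load("side0.npz"));p=np.load("stand.npy")
th=np.radians(np.arange(0,360,5))  # drum angle; keeper at polar -45deg from top (towards -x) at 0
for y in(.125,.14):
  q=proj(d,S2W(p,np.c_[.071*np.sin(th-np.pi/4),0*th+y,.14+.071*np.cos(th-np.pi/4)]))
  for u in([249.3,310.7],[220,283]):
    e=np.hypot(*(q-u).T);i=e.argmin();print(y,u,np.degrees(th[i]),e[i])
```

```text
0.125 [249.3, 310.7] 220.0 2.8940140168744857
0.125 [220, 283] 155.0 7.0107267830985895
0.14 [249.3, 310.7] 225.0 2.959174750733223
0.14 [220, 283] 150.0 1.29085923483533
```

>>> send_rows(
  commands="0 0 -0.5 -0.7 0;0 0 -1 0 0;0 0 -1 1 0;0 0 -0.5 1 0;0 0 0 1 0;0 0 0.5 0.1 0;0 0 0.5 0 0",
)

```text
t: 6.9
tcp_pos: [0.5427, 0.0962, 0.1785]
tool_rot: [0.778, 0.629, -0.004, -0.005]
force: [-24.9, 7.1, 13.2]
finger_gap: -0.002
gripper_force: 14.2
```

>>> send_rows(
  commands="0 0 -0.15 0 0;0 0 0.15 -0.37 0;0 0 0.185 -0.35 0;0 0 0.215 -0.335 0;0 0 0.24 -0.315 0;0 0 0.27 -0.29 0;0 0 0.29 -0.27 0;0 0 0.315 -0.24 0;0 0 0.335 -0.215 0;0 0 -0.5 -0.7 0;0 0 -1 0 0;0 0 -1 1 0;0 0 -0.5 1 0;0 0 0 1 0;0 0 0.4 0.1 0;0 0 0.4 0 0;0 0 0 0 0",
)

```text
t: 8.32
tcp_pos: [0.5423, 0.0967, 0.1793]
tool_rot: [0.778, 0.628, 0.001, 0.001]
force: [-0.2, -0.3, 0.4]
finger_gap: 0.003
gripper_force: 0.0
```

```bash
python3 -c "
from h import *
st()
from station import cams
d=cams.snapshot('side');cv2.imwrite('pics/s2.png',cv2.resize(d['pixels'][180:340,160:370,::-1],None,fx=3.75,fy=3.75,interpolation=cv2.INTER_CUBIC))"
```

```text
t 8.32 tcp stand mm [-98.5 109.2 179.3] toolx [-0.003  1.     0.001] z [ 0.002  0.001 -1.   ] F [-0.1 -0.3  0.4] gap 0.0 q [-0.03  0.51  1.68  0.    0.95  0.18]
```

View pics/s2.png

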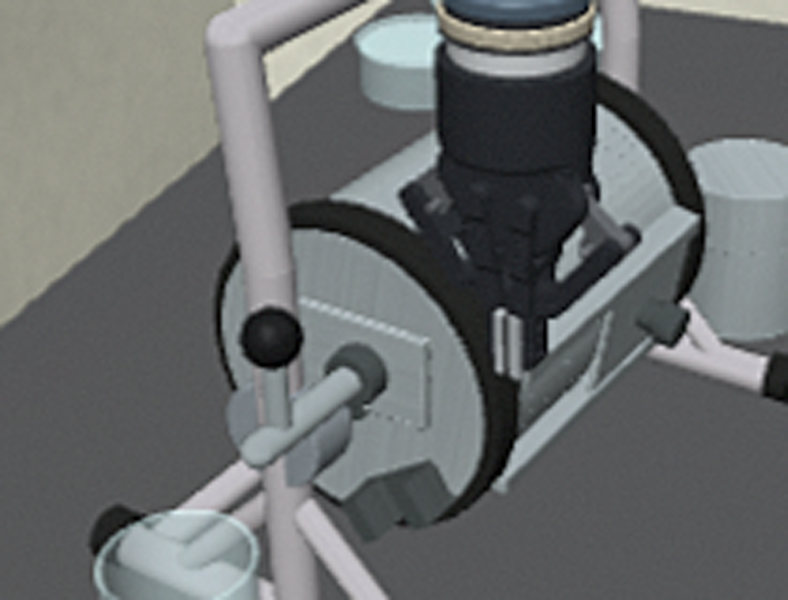

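```bash
cat >> h.py <<'E'
def drum(u_keep=None,u_knob=None,yk=.13):
    d=dict(np.load("side0.npz"));p=np.load("stand.npy");th=np.radians(np.arange(0,360,1))
    for u,r,o,y in((u_keep,.071,-np.pi/4,yk),(u_knob,.107,0,-.046)):
        if u is None: continue
        q=proj(d,S2W(p,np.c_[r*np.sin(th+o),0*th+y,.14+r*np.cos(th+o)]))
        e=np.hypot(*(q-u).T);i=e.argmin();print("drum deg",np.degrees(th[i]),"err px",e[i])
E
python3 -c "
from h import *
drum([266.7,310.7],[336.8,265.3])"
```

```text
drum deg 257.0 err px 2.0559130177901386
drum deg 259.0 err px 1.2793794254912547
```

>>> send_rows(
  commands="0 0 0.2 0 0;0 0 0.15 -0.37 0;0 0 0.185 -0.35 0;0 0 0.215 -0.335 0;0 0 0.24 -0.315 0;0 0 0.27 -0.29 0;0 0 0.29 -0.27 0;0 0 0.315 -0.24 0;0 0 0.335 -0.215 0;0 0 -0.5 -0.7 0;0 0 -1 0 0;0 0 -1 1 0;0 0 -0.5 1 0;0 0 0 1 0;0 0 0.4 0.1 0;0 0 0.4 0 0;0 0 0 0 0",
)

```text
t: 9.78
tcp_pos: [0.5421, 0.0966, 0.179]
tool_rot: [0.778, 0.629, 0.001, 0.001]
force: [-0.1, -0.6, -0.8]
finger_gap: -0.0
gripper_force: 0.0
```

```bash
python3 -c "
from h import *
st()
from station import cams
d=cams.snapshot('side');cv2.imwrite('pics/s3.png',cv2.resize(d['pixels'][180:340,160:370,::-1],None,fx=3.75,fy=3.75,interpolation=cv2.INTER_CUBIC))"
```

```text
t 9.78 tcp stand mm [-98.7 109.  179. ] toolx [-0.003  1.     0.   ] z [ 0.002  0.    -1.   ] F [ 0.  -0.7 -0.8] gap -0.0 q [-0.03  0.51  1.68 -0.    0.95  0.18]
```

View pics/s3.png

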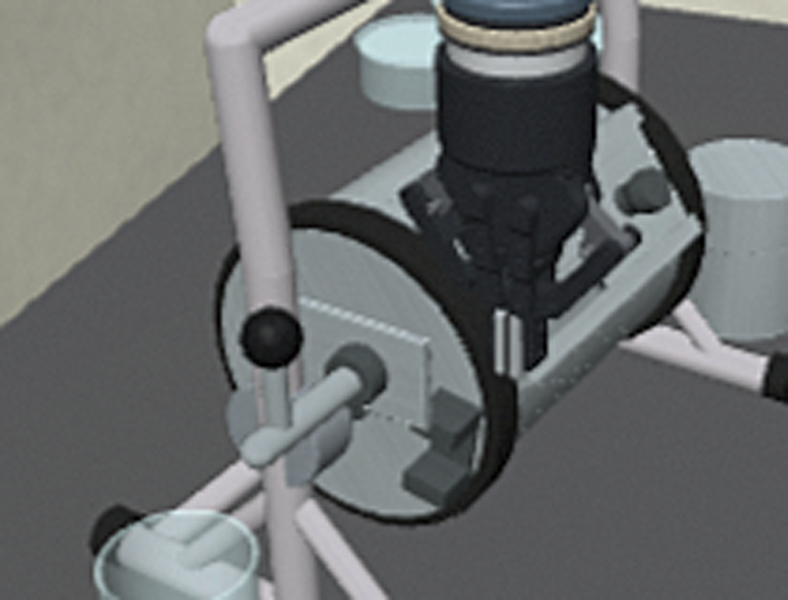

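The knob is at (648,190) in the crop and the keeper at (440,445). The hatch now faces front and upward.

```bash
python3 -c "
from h import *
drum([277.3,298.7],[332.8,230.7])"
```

```text
drum deg 303.0 err px 2.4362997583118875
drum deg 305.0 err px 0.571054226596117
```

>>> send_rows(
  commands="0 0 0.2 0 0;0 0 0.15 -0.37 0;0 0 0.185 -0.35 0;0 0 0.215 -0.335 0;0 0 0.24 -0.315 0;0 0 0.27 -0.29 0;0 0 0.29 -0.27 0;0 0 0.315 -0.24 0;0 0 0.165 -0.1 0;0 0 0 0 0;0 0 -0.5 -0.7 0;0 0 -1 0 0;0 0 -1 1 0;0 0 -0.5 1 0;0 0 0 1 0;0 0 0.4 0 0;0 0 0.55 0 0;0 0 0 0 0",
)

```text
t: 11.33
tcp_pos: [0.5417, 0.0967, 0.1784]
tool_rot: [0.778, 0.629, 0.001, 0.001]
force: [-0.4, 0.9, 0.3]
finger_gap: -0.002
gripper_force: 0.0
```

```bash
python3 -c "
from h import *
st()
from station import cams
d=cams.snapshot('side');cv2.imwrite('pics/s4.png',cv2.resize(d['pixels'][180:340,160:370,::-1],None,fx=3.75,fy=3.75,interpolation=cv2.INTER_CUBIC))"
```

```text
t 11.33 tcp stand mm [-99.1 109.1 178.4] toolx [-0.003  1.     0.   ] z [ 0.002  0.    -1.   ] F [-0.5  0.8  0.3] gap -0.0 q [-0.03  0.51  1.68  0.    0.95  0.18]
```

View pics/s4.png

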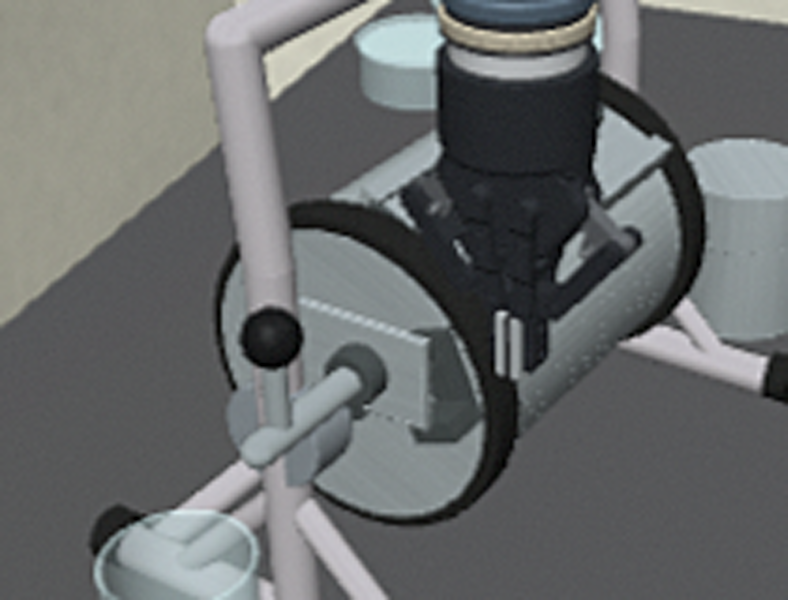

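The keeper is near (447,388) in the crop, and the knob is hidden behind the gripper.

```bash
python3 -c "
from h import *
drum([279.2,283.4]);drum([279.2,282])
drum([279.2,283.4],yk=.125);drum([279.2,283.4],yk=.14)
d=dict(np.load('side0.npz'));d2=dict(np.load('top0.npz'));p=np.load('stand.npy')
print(p)
for a in(-30,-20,-10,0,10):
    t=np.radians(a);P=S2W(p,[[.107*np.sin(t),-.046,.14+.107*np.cos(t)]]);print(a,proj(d,P).round(1),proj(d2,P).round(1))"
```

```text
drum deg 332.0 err px 0.682824626926111
drum deg 334.0 err px 1.1167671822920484
drum deg 331.0 err px 1.1062675990304573
drum deg 334.0 err px 4.333924735752354
[ 0.61532328 -0.03098971 -0.21437975]
-30 [[318.6 213.9]] [[355.5 206.5]]
-20 [[311.8 208.8]] [[356.9 198.3]]
-10 [[304.6 205. ]] [[358.3 189.9]]
0 [[297.3 202.4]] [[359.6 181.7]]
10 [[290.1 201.3]] [[360.8 174. ]]
```

```bash
cat >> h.py <<'E'
def knob():
    from station import cams
    for n in("top","side"):
        d=cams.snapshot(n);d0=dict(np.load(n+"0.npz"));p=np.load("stand.npy")
        a=np.radians(np.arange(-60,40,1));q=proj(d0,S2W(p,np.c_[.107*np.sin(a),0*a-.046,.14+.107*np.cos(a)]))
        g=cv2.GaussianBlur(d["pixels"].astype(np.float32).mean(2),(5,5),0);g0=cv2.GaussianBlur(d0["pixels"].astype(np.float32).mean(2),(5,5),0)
        v=[(g[int(round(y)),int(round(x))]-g0[int(round(y)),int(round(x))]) for x,y in q]
        print(n,[(int(round(np.degrees(a[i]))),int(v[i])) for i in range(0,100,3)])
E
python3 -c "
from h import *
knob()"
```

```text
top [(-60, 10), (-57, 8), (-54, 9), (-51, 9), (-48, 10), (-45, 9), (-42, 5), (-39, 5), (-36, 8), (-33, -4), (-30, -65), (-27, -101), (-24, -101), (-21, -102), (-18, -70), (-15, 5), (-12, 6), (-9, 5), (-6, 6), (-3, 7), (0, -7), (3, 2), (6, 6), (9, 5), (12, 6), (15, 7), (18, 10), (21, 9), (24, 6), (27, 5), (30, 4), (33, 4), (36, 4), (39, 5)]
side [(-60, 11), (-57, 12), (-54, 13), (-51, -53), (-48, -19), (-45, 13), (-42, 14), (-39, 13), (-36, 14), (-33, 6), (-30, -86), (-27, -129), (-24, -122), (-21, -121), (-18, -120), (-15, -120), (-12, -119), (-9, -120), (-6, -113), (-3, -80), (0, 0), (3, 15), (6, 25), (9, 42), (12, 10), (15, -28), (18, -59), (21, -78), (24, -88), (27, -96), (30, -70), (33, 1), (36, 12), (39, 11)]
```

>>> send_rows(
  commands="0 0 0.2 0 0;0 0 0.15 -0.37 0;0 0 0.185 -0.35 0;0 0 0.215 -0.335 0;0 0 0.12 -0.16 0;0 0 0.12 -0.16 0;0 0 0.09 -0.097 0;0 0 0.09 -0.097 0;0 0 0 0 0;0 0 0 0 0",
)

```text
t: 12.32
tcp_pos: [0.5618, 0.0924, 0.2093]
tool_rot: [0.778, 0.629, 0.0, -0.0]
force: [-1.1, -0.1, 1.6]
finger_gap: -0.002
gripper_force: 1.0
```

```bash
python3 -c "
from h import *
st();knob()"
```

```text
t 12.32 tcp stand mm [-78.6 109.2 209.3] toolx [-0.004  1.     0.   ] z [-0.  0. -1.] F [-1.1 -0.3  1.6] gap -0.0 q [-0.03  0.49  1.61  0.    1.05  0.18]
top [(-60, 9), (-57, 8), (-54, 9), (-51, 8), (-48, 7), (-45, 7), (-42, 7), (-39, 7), (-36, 7), (-33, 7), (-30, 8), (-27, 7), (-24, 6), (-21, -66), (-18, -98), (-15, -99), (-12, -100), (-9, -66), (-6, 0), (-3, 6), (0, 5), (3, 6), (6, 7), (9, 6), (12, 7), (15, 8), (18, 10), (21, 10), (24, 6), (27, 5), (30, 5), (33, 5), (36, 5), (39, 6)]
side [(-60, 9), (-57, 10), (-54, 11), (-51, 12), (-48, 10), (-45, -18), (-42, -73), (-39, 5), (-36, 11), (-33, 13), (-30, 14), (-27, 12), (-24, 13), (-21, -49), (-18, -104), (-15, -109), (-12, -128), (-9, -127), (-6, -120), (-3, -91), (0, -28), (3, -10), (6, 2), (9, 2), (12, -15), (15, -43), (18, -65), (21, -77), (24, -83), (27, -88), (30, -92), (33, -97), (36, -101), (39, -100)]
```

>>> send_rows(
  commands="0 0 0.1 0.08 0;0 0 0.145 -0.135 0;0 0 0.15 -0.13 0;0 0 0.155 -0.125 0;0 0 0.16 -0.115 0;0 0 0.165 -0.11 0;0 0 0.08 -0.05 0;0 0 0 0 0;0 0 0 0 0",
)

```text
t: 13.17
tcp_pos: [0.5763, 0.0893, 0.2221]
tool_rot: [0.777, 0.629, -0.003, -0.003]
force: [-11.5, 1.8, 15.8]
finger_gap: 0.0
gripper_force: 9.7
```

```bash
python3 -c "
from h import *
st();knob()"
```

```text
t 13.17 tcp stand mm [-63.7 109.2 222.1] toolx [-0.004  1.    -0.001] z [-0.009 -0.001 -1.   ] F [-11.6  -0.7  15.8] gap 0.0 q [-0.04  0.49  1.55  0.    1.1   0.17]
top [(-60, 10), (-57, 9), (-54, 10), (-51, 9), (-48, 8), (-45, 7), (-42, 8), (-39, 7), (-36, 7), (-33, 6), (-30, -17), (-27, -2), (-24, 8), (-21, 8), (-18, 9), (-15, 8), (-12, 5), (-9, -84), (-6, -103), (-3, -99), (0, -101), (3, -69), (6, -7), (9, 6), (12, 4), (15, 8), (18, 14), (21, 13), (24, 7), (27, 5), (30, 4), (33, 4), (36, 5), (39, 6)]
side [(-60, 9), (-57, 9), (-54, 10), (-51, 10), (-48, 9), (-45, 8), (-42, 10), (-39, 12), (-36, -2), (-33, -51), (-30, -48), (-27, 5), (-24, 12), (-21, 11), (-18, 10), (-15, 9), (-12, 8), (-9, -61), (-6, -113), (-3, -76), (0, -12), (3, -4), (6, 5), (9, 2), (12, -17), (15, -46), (18, -68), (21, -78), (24, -86), (27, -91), (30, -94), (33, -94), (36, -95), (39, -99)]
```

>>> send_rows(
  commands="0 0 0.15 -0.1 0;0 0 0 0 0;0 0 0 0 0;0 0 -0.15 -0.2 0;0 0 -0.3 -0.4 0;0 0 -0.6 -0.8 0;0 0 -1 -0.6 0",
)

```text
t: 13.85
tcp_pos: [0.5452, 0.0957, 0.2635]
tool_rot: [0.778, 0.628, 0.001, 0.001]
force: [0.1, 0.3, 0.8]
finger_gap: -0.002
gripper_force: 0.0
```

```bash
python3 -c "
from h import *
st();knob()
from station import cams
d=cams.snapshot('side');d2=cams.snapshot('top')
a=cv2.resize(d['pixels'][180:340,200:360,::-1],(400,400),interpolation=cv2.INTER_CUBIC);b=cv2.resize(d2['pixels'][120:280,210:370,::-1],(400,400),interpolation=cv2.INTER_CUBIC)
cv2.imwrite('pics/s5.png',np.hstack([a,b]))"
```

```text
t 13.85 tcp stand mm [-95.5 108.8 263.5] toolx [-0.003  1.     0.   ] z [ 0.004  0.    -1.   ] F [-0.   0.4  0.8] gap -0.0 q [-0.03  0.4   1.59 -0.    1.15  0.18]
top [(-60, 9), (-57, 8), (-54, 8), (-51, 8), (-48, 7), (-45, 7), (-42, 6), (-39, 6), (-36, 6), (-33, 6), (-30, 6), (-27, -39), (-24, -11), (-21, 6), (-18, 8), (-15, 7), (-12, 7), (-9, -10), (-6, -83), (-3, -102), (0, -101), (3, -102), (6, -89), (9, -20), (12, 5), (15, 4), (18, 12), (21, 11), (24, 6), (27, 4), (30, 4), (33, 4), (36, 4), (39, 5)]
side [(-60, 7), (-57, 7), (-54, 8), (-51, 9), (-48, 7), (-45, 6), (-42, 9), (-39, 9), (-36, 8), (-33, -5), (-30, -78), (-27, -122), (-24, -118), (-21, -92), (-18, -13), (-15, -114), (-12, -128), (-9, -121), (-6, -123), (-3, -92), (0, -29), (3, -12), (6, 1), (9, -3), (12, -19), (15, -45), (18, -69), (21, -74), (24, -68), (27, -84), (30, -94), (33, -79), (36, -29), (39, 7)]
```

View pics/s5.png

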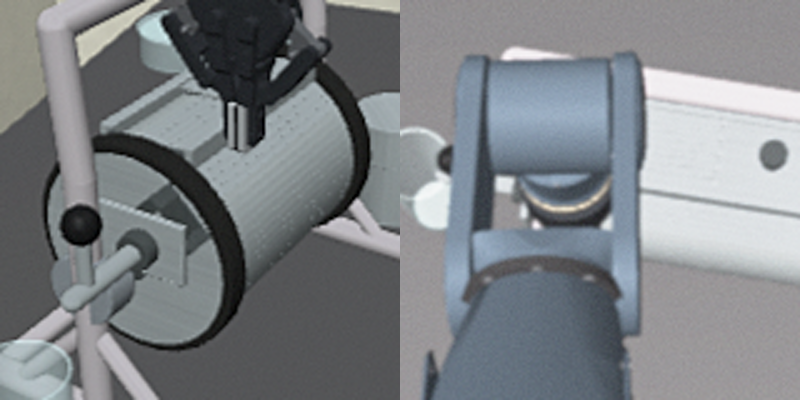

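The left half shows the drum's hatch rails on top and the keeper behind the bearing plate. The right half shows the knob at (772,155), which matches 0 to 1 degree. Next is the bolt: I go round behind the ball.

>>> send_rows(
  commands="0 0.5 0 -1 0;0 1 0 -0.8 0;0 1 0 0 0;0 1 0 0 0;0 1 0 0 0;0 1 0 0 0;0 1 0 0 0;0 1 0 0 0;0 1 0.5 0 0;0 0.3 1 0 0;0 0 0.75 0.5 0;0 0 0 1 0;0 0 0 1 0;0 0 0 0.45 0;0 0 0 0 0;0 0 0 0 0",
)

```text
t: 15.38
tcp_pos: [0.6244, 0.2588, 0.2389]
tool_rot: [0.778, 0.629, -0.001, -0.0]
force: [0.3, 0.3, 0.7]
finger_gap: -0.006
gripper_force: 0.0
```

```bash
python3 -c "
from h import *
st();knob()"
```

```text
t 15.38 tcp stand mm [-52.7 285.1 238.9] toolx [-0.003  1.    -0.001] z [-0.001 -0.001 -1.   ] F [0.3 0.4 0.7] gap -0.01 q [ 0.23  0.6   1.29 -0.    1.25  0.44]
top [(-60, 10), (-57, 9), (-54, 10), (-51, 8), (-48, 7), (-45, 7), (-42, 6), (-39, 6), (-36, 6), (-33, 7), (-30, 6), (-27, -38), (-24, -11), (-21, 7), (-18, 9), (-15, 7), (-12, 8), (-9, -8), (-6, -83), (-3, -102), (0, -101), (3, -102), (6, -89), (9, -19), (12, 5), (15, 4), (18, 13), (21, 12), (24, 6), (27, 5), (30, 4), (33, 4), (36, 5), (39, 6)]
side [(-60, 13), (-57, 13), (-54, 14), (-51, 15), (-48, 13), (-45, 12), (-42, 16), (-39, 16), (-36, 13), (-33, 0), (-30, -46), (-27, -34), (-24, 9), (-21, 15), (-18, 14), (-15, 14), (-12, 13), (-9, 13), (-6, -41), (-3, -66), (0, 5), (3, 21), (6, 27), (9, 63), (12, 109), (15, 81), (18, 42), (21, 35), (24, 16), (27, 15), (30, 12), (33, 12), (36, 12), (39, 12)]
```

>>> send_rows(
  commands="0 -0.8 0.13 0 0;0 -0.5 0 0 0;0 -0.25 0 0 0;0 -0.25 0 0 0;0 -0.25 0 0 0;0 -0.25 0 0 0;0 0 0 0 0",
)

```text
t: 16.07
tcp_pos: [0.6168, 0.2123, 0.2401]
tool_rot: [0.778, 0.628, -0.0, 0.0]
force: [0.1, -0.1, 0.2]
finger_gap: -0.001
gripper_force: 0.0
```

>>> send_rows(
  commands="0 -0.1 0 0 0;0 -0.1 0 0 0;0 0 0 0 0",
)

```text
t: 16.32
tcp_pos: [0.616, 0.2095, 0.2398]
tool_rot: [0.778, 0.629, -0.0, -0.0]
force: [-0.5, 0.0, 0.5]
finger_gap: 0.003
gripper_force: 0.3
```

>>> send_rows(
  commands="0 -0.1 0 0 0;0 -0.1 0 0 0;0 0 0 0 0",
)

```text
t: 16.57
tcp_pos: [0.616, 0.209, 0.24]
tool_rot: [0.778, 0.629, 0.003, -0.002]
force: [2.3, 9.6, -1.1]
finger_gap: 0.001
gripper_force: 4.7
```

```bash
python3 -c "
from h import *
st()"
```

```text
t 16.57 tcp stand mm [-50.4 234.6 240. ] toolx [-0.003  1.     0.007] z [ 0.001  0.007 -1.   ] F [ 0.2  9.9 -1.1] gap 0.0 q [0.15 0.56 1.37 0.01 1.21 0.36]
```

>>> send_rows(
  commands="0 -0.12 0 0 0;0 -0.1 0 0 0;0 0 0 0 0;0 0 0 0 0",
)

```text
t: 16.9
tcp_pos: [0.6159, 0.2087, 0.2402]
tool_rot: [0.778, 0.629, 0.007, -0.004]
force: [4.5, 18.5, -2.6]
finger_gap: 0.003
gripper_force: 9.1
```

```bash
python3 -c "
from h import *
st()"
```

```text
t 16.9 tcp stand mm [-50.5 234.3 240.2] toolx [-0.004  1.     0.015] z [ 0.002  0.015 -1.   ] F [ 0.5 19.  -2.6] gap 0.0 q [0.15 0.56 1.37 0.01 1.21 0.35]
```

>>> send_rows(
  commands="0 0.5 0 0 0;0 1 0 0 0;0 1 0 0 0;0 0 0 -1 0;0 0 0 -1 0;0 0 -1 -1 0;0 0 -1 0 0;0 0 -1 0 0;0 0 -1 0 0;0 -1 -0.5 0 0;0 -1 0 0 0;0 -1 0 0 0;0 -1 0 0 0;0 -1 0 0 0;0 -1 0 0 0;0 -1 0 0 0;0 -1 0 0 0;0 -1 0 0 0;0 -1 0 0 0;0 0 0 0 0",
)

```text
t: 18.57
tcp_pos: [0.4939, 0.0705, 0.2996]
tool_rot: [0.778, 0.628, -0.002, 0.0]
force: [0.6, -0.2, -0.3]
finger_gap: 0.0
gripper_force: 0.0
```

```bash
python3 -c "
from h import *
st();knob()
from station import cams
p=np.load('stand.npy')
o=[]
for n in('side','top'):
    d=cams.snapshot(n);d0=dict(np.load(n+'0.npz'))
    print(n,'ball drawn',proj(d0,S2W(p,[[-.05,.235,.242]])),'home',proj(d0,S2W(p,[[-.05,.209,.242]])))
    u,v=proj(d0,S2W(p,[[-.05,.21,.24]]))[0].astype(int)
    o.append(cv2.resize(d['pixels'][v-45:v+45,u-45:u+45,::-1],(400,400),interpolation=cv2.INTER_CUBIC))
    print('crop origin',u-45,v-45)
cv2.imwrite('pics/s6.png',np.hstack(o))"
```

```text
t 18.57 tcp stand mm [-140.2   73.3  299.6] toolx [-0.001  1.    -0.003] z [-0.002 -0.003 -1.   ] F [ 0.6 -0.1 -0.3] gap 0.0 q [-0.08  0.28  1.66 -0.    1.2   0.13]
top [(-60, 12), (-57, 11), (-54, 11), (-51, 10), (-48, 8), (-45, 8), (-42, 8), (-39, 8), (-36, 7), (-33, 7), (-30, 7), (-27, -38), (-24, -10), (-21, 7), (-18, 10), (-15, 9), (-12, 9), (-9, -8), (-6, -83), (-3, -102), (0, -100), (3, -100), (6, -89), (9, -18), (12, 6), (15, 5), (18, 15), (21, 13), (24, 7), (27, 5), (30, 5), (33, 5), (36, 6), (39, 7)]
side [(-60, 6), (-57, 6), (-54, 7), (-51, 8), (-48, 6), (-45, 5), (-42, -24), (-39, -65), (-36, -21), (-33, -32), (-30, -78), (-27, -40), (-24, 2), (-21, 8), (-18, 7), (-15, 7), (-12, 6), (-9, 5), (-6, -46), (-3, -70), (0, 2), (3, 17), (6, 24), (9, 59), (12, 102), (15, 74), (18, 35), (21, 29), (24, 11), (27, 9), (30, 6), (33, 6), (36, 6), (39, 5)]
side ball drawn [[232.35369819 270.10404723]] home [[242.22448281 263.06958548]]
crop origin 196 219
top ball drawn [[230.60517177 183.63344076]] home [[242.12688295 185.49356544]]
crop origin 196 140
```

View pics/s6.png

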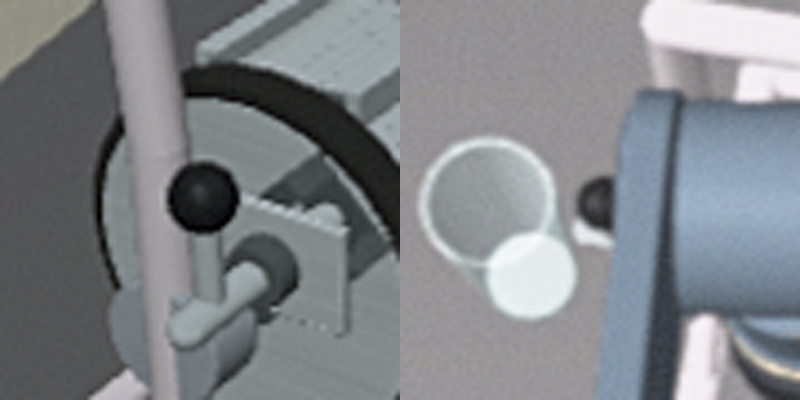

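The ball is at (204,197) in the left crop, which is pixel (242,263). That matches the predicted home position, so the bolt is home. Next is the hatch: I open the fingers so the +x finger can reach under the tie tube.

>>> send_rows(
  commands="85 -1 0 0 0;85 -1 0 0 0;85 -1 0 0 0;85 -1 0 0 0;85 -1 0 0 0;85 -1 0.02 0 0;85 -1 0 0 0;85 -0.65 0 0.9 0;85 0 0 1 0;85 0 0 0.98 0;85 0 0 0 0;85 0 0 0 0",
)

```text
t: 19.77
tcp_pos: [0.4632, -0.0754, 0.2417]
tool_rot: [0.777, 0.629, -0.001, -0.001]
force: [0.0, -0.4, 0.9]
finger_gap: 1.002
gripper_force: 0.0
```

```bash
python3 -c "
from h import *
st()"
```

```text
t 19.77 tcp stand mm [-139.2  -75.8  241.7] toolx [-0.005  1.     0.001] z [-0.003  0.001 -1.   ] F [ 0.1 -0.4  0.9] gap 1.0 q [-0.4   0.32  1.81  0.    1.02 -0.19]
```

>>> send_rows(
  commands="85 -0.2 1 0 0;85 0 1 0 0;85 0 1 0 0;85 0 0.7 0 0;85 0 0.55 0.15 0;85 0 0 0 0;85 0 0 0 0",
)

```text
t: 20.35
tcp_pos: [0.5346, -0.0929, 0.2334]
tool_rot: [0.777, 0.63, -0.008, -0.013]
force: [-13.6, 2.7, -18.4]
finger_gap: 0.988
gripper_force: 0.0
```

```bash
python3 -c "
from h import *
st()
from station import cams
d=cams.snapshot('side');d2=cams.snapshot('wrist')
a=cv2.resize(d['pixels'][150:310,220:380,::-1],(400,400),interpolation=cv2.INTER_CUBIC);b=cv2.resize(d2['pixels'][:,80:560,::-1],(400,400))
cv2.imwrite('pics/s7.png',np.hstack([a,b]))"
```

```text
t 20.35 tcp stand mm [-65.7 -77.7 233.4] toolx [-0.006  1.     0.004] z [-0.031  0.003 -1.   ] F [-13.9  -0.3 -18.4] gap 0.99 q [-0.38  0.44  1.63 -0.    1.11 -0.17]
```

View pics/s7.png

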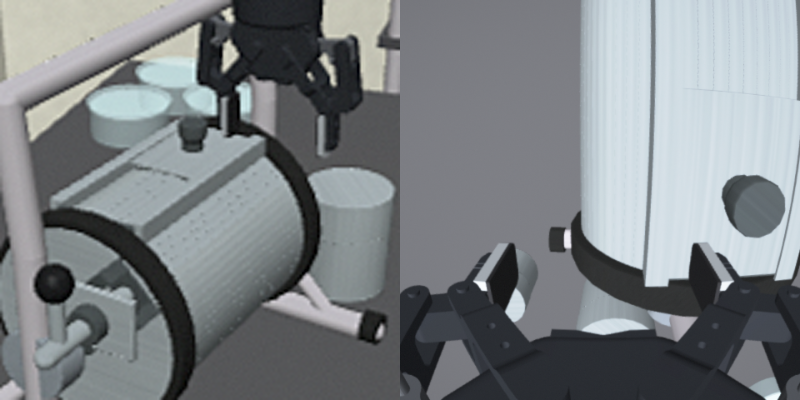

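Contact: the finger's outer knuckle touches the tie tube from below and in front, at about 23 N. I back off, then go lower to pass under it.

>>> send_rows(
  commands="85 0 -0.8 0 0;85 0 0 0.4 0;85 0 0 0 0;85 0 0 0 0",
)

```text
t: 20.78
tcp_pos: [0.5316, -0.0947, 0.2324]
tool_rot: [0.777, 0.629, 0.001, 0.001]
force: [0.9, -0.8, 0.3]
finger_gap: 0.996
gripper_force: 0.0
```

>>> send_rows(
  commands="85 0 0 0.1 0;85 0 0 0 0",
)

```text
t: 20.95
tcp_pos: [0.5313, -0.0949, 0.2299]
tool_rot: [0.778, 0.629, 0.001, 0.001]
force: [0.3, -0.5, -1.5]
finger_gap: 0.996
gripper_force: 0.0
```

```bash
python3 -c "
from h import *
st()"
```

```text
t 20.95 tcp stand mm [-68.5 -80.3 229.9] toolx [-0.004  1.    -0.   ] z [ 0.002 -0.    -1.   ] F [ 0.4 -0.4 -1.5] gap 1.0 q [-0.38  0.42  1.66  0.    1.06 -0.17]
```

>>> send_rows(
  commands="85 0 0 0.1 0;85 0 0 0 0",
)

```text
t: 21.12
tcp_pos: [0.5304, -0.0947, 0.2273]
tool_rot: [0.778, 0.629, 0.0, 0.0]
force: [-0.4, -0.4, -0.7]
finger_gap: 0.996
gripper_force: 0.0
```

>>> send_rows(
  commands="85 0 0 0.1 0;85 0 0 0 0",
)

```text
t: 21.28
tcp_pos: [0.5305, -0.0948, 0.2259]
tool_rot: [0.778, 0.629, 0.0, 0.001]
force: [-1.0, 0.0, 2.6]
finger_gap: 1.0
gripper_force: 1.3
```

>>> send_rows(
  commands="85 0 0 0.1 0;85 0 0 0 0",
)

```text
t: 21.45
tcp_pos: [0.5315, -0.0951, 0.2258]
tool_rot: [0.778, 0.629, 0.001, 0.002]
force: [-3.2, 0.6, 12.6]
finger_gap: 0.993
gripper_force: 5.9
```

>>> send_rows(
  commands="85 0 0 -0.23 0;85 0 0.2 0 0;85 0 0.2 0 0;85 0 0 0 0",
)

```text
t: 21.78
tcp_pos: [0.5388, -0.0966, 0.2276]
tool_rot: [0.778, 0.629, 0.0, 0.0]
force: [-0.4, 0.1, 0.7]
finger_gap: 0.993
gripper_force: 0.0
```

>>> send_rows(
  commands="85 0 0.2 0 0;85 0 0 0 0",
)

```text
t: 21.95
tcp_pos: [0.5425, -0.0973, 0.2274]
tool_rot: [0.778, 0.629, -0.0, -0.0]
force: [-0.2, 0.3, 0.4]
finger_gap: 0.992
gripper_force: 0.0
```

```bash
python3 -c "
from h import *
st()"
```

```text
t 21.95 tcp stand mm [-57.1 -80.3 227.4] toolx [-0.004  1.     0.   ] z [-0.  0. -1.] F [-0.3  0.3  0.4] gap 0.99 q [-0.38  0.44  1.63  0.    1.07 -0.17]
```

>>> send_rows(
  commands="85 0 0.12 0 0;85 0.5 0 0 0;85 0.5 0 0 0;85 0.5 0 0 0;85 0 0 0 0",
)

```text
t: 22.37
tcp_pos: [0.5505, -0.066, 0.2278]
tool_rot: [0.777, 0.63, 0.0, -0.0]
force: [1.0, 0.1, -0.0]
finger_gap: 0.994
gripper_force: 0.0
```

```bash
python3 -c "
from h import *
st()"
```

```text
t 22.37 tcp stand mm [-55.9 -48.  227.8] toolx [-0.006  1.     0.001] z [-0.     0.001 -1.   ] F [ 1.   0.4 -0. ] gap 0.99 q [-0.32  0.45  1.62  0.    1.07 -0.11]
```

>>> send_rows(
  commands="85 0.5 0.02 0 0;85 0.5 0 0 0;85 0.5 0 0 0;85 0.5 0.02 0 0;85 0.5 0 0 0;85 0.4 0 0 0;85 0 0 0 0",
)

```text
t: 22.95
tcp_pos: [0.5637, -0.0096, 0.2279]
tool_rot: [0.777, 0.63, 0.001, -0.0]
force: [0.8, 0.0, -1.2]
finger_gap: 0.991
gripper_force: 0.0
```

```bash
python3 -c "
from h import *
st()"
```

```text
t 22.95 tcp stand mm [-55.    9.9 227.9] toolx [-0.005  1.     0.001] z [ 0.     0.001 -1.   ] F [ 0.8  0.2 -1.2] gap 0.99 q [-0.22  0.46  1.6   0.    1.08 -0.01]
```

>>> send_rows(
  commands="85 0.25 0 0 0;85 0.2 0 0 0;85 0.15 0 0 0;85 0 0 0 0",
)

```text
t: 23.28
tcp_pos: [0.566, 0.0005, 0.2279]
tool_rot: [0.778, 0.629, 0.0, -0.0]
force: [0.3, 0.7, -0.2]
finger_gap: 0.991
gripper_force: 0.1
```

Run:
```python
from h import *
st()
from station import cams
p=np.load("stand.npy")
for n in("side","top"):
    d=cams.snapshot(n);d0=dict(np.load(n+"0.npz"));g=cv2.GaussianBlur(d["pixels"].astype(np.float32).mean(2),(3,3),0)
    ys=np.arange(-60,72,6);q=proj(d0,S2W(p,np.c_[0*ys,ys/1000,0*ys+.255]))
    print(n,[(int(y),int(g[int(round(v)),int(round(u))])) for y,(u,v) in zip(ys,q)])
```

```text
t 23.28 tcp stand mm [-54.9  20.2 227.9] toolx [-0.004  1.     0.   ] z [ 0.  0. -1.] F [ 0.1  0.7 -0.2] gap 0.99 q [-0.2   0.46  1.6   0.    1.08  0.01]
side [(-60, 35), (-54, 33), (-48, 37), (-42, 59), (-36, 68), (-30, 84), (-24, 103), (-18, 109), (-12, 104), (-6, 43), (0, 22), (6, 22), (12, 42), (18, 99), (24, 105), (30, 76), (36, 77), (42, 78), (48, 76), (54, 70), (60, 57), (66, 107)]
top [(-60, 228), (-54, 228), (-48, 218), (-42, 133), (-36, 142), (-30, 141), (-24, 147), (-18, 128), (-12, 116), (-6, 115), (0, 118), (6, 116), (12, 119), (18, 117), (24, 114), (30, 118), (36, 116), (42, 120), (48, 118), (54, 122), (60, 119), (66, 116)]
```

>>> send_rows(
  commands="85 0.15 0 0 0;85 0.1 0 0 0;85 0 0 0 0",
)

```text
t: 23.63
tcp_pos: [0.5666, 0.0025, 0.2279]
tool_rot: [0.778, 0.628, -0.002, 0.001]
force: [-2.2, -8.7, -0.0]
finger_gap: 0.994
gripper_force: 3.5
```

```bash
python3 -c "
from h import *
st()"
```

```text
t 23.63 tcp stand mm [-54.7  22.3 227.9] toolx [-0.003  1.    -0.005] z [-0.    -0.005 -1.   ] F [-0.3 -9.  -0. ] gap 0.99 q [-0.19  0.46  1.59 -0.01  1.09  0.02]
```

Hard stop with 9 N at y = 22 mm, so the hatch is fully open. I back off, retreat forward and check.

>>> send_rows(
  commands="85 -0.5 0 0 0;85 -0.5 0 0 0;85 0 -0.5 0 0;85 0 -1 0 0;85 0 -1 0 0;85 0 -1 0 0;85 0 -1 0 0;85 0 -1 0 0;85 0 -1 -0.5 0;85 0 0 0 0;85 0 0 0 0;85 0 0 0 0",
)

```text
t: 24.63
tcp_pos: [0.4365, 0.0124, 0.2383]
tool_rot: [0.778, 0.629, 0.001, 0.001]
force: [-0.4, -0.7, 0.5]
finger_gap: 0.997
gripper_force: 0.0
```

Run:
```python
from h import *
st()
from station import cams
p=np.load("stand.npy")
d=cams.snapshot("side");d0=dict(np.load("side0.npz"));g=cv2.GaussianBlur(d["pixels"].astype(np.float32).mean(2),(3,3),0)
ys=np.arange(-60,72,6);q=proj(d0,S2W(p,np.c_[0*ys,ys/1000,0*ys+.250]))
print([(int(y),int(g[int(round(v)),int(round(u))])) for y,(u,v) in zip(ys,q)])
cv2.imwrite("pics/s8.png",d["pixels"][:,:,::-1])
```

```text
t 24.63 tcp stand mm [-184.     4.3  238.3] toolx [-0.003  1.     0.   ] z [ 0.002  0.    -1.   ] F [-0.3 -0.8  0.5] gap 1.0 q [-0.23  0.28  1.89  0.    0.98 -0.02]
[(-60, 28), (-54, 39), (-48, 62), (-42, 66), (-36, 78), (-30, 108), (-24, 122), (-18, 123), (-12, 120), (-6, 122), (0, 114), (6, 120), (12, 116), (18, 119), (24, 99), (30, 69), (36, 70), (42, 70), (48, 67), (54, 67), (60, 56), (66, 122)]
```

```bash
python3 -c "
from station import sign_off
print(sign_off())"
```

```text
the job is handed in; nothing more can be done
None
```

The job is handed in: by my measurements the hatch is at the top within about 1 degree, the bolt is home, the hatch is open to its stop, and the arm is clear; I didn't measure the tins and glass again at the end, but nothing touched them as far as I saw.

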